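Show where the stepped pulley is put away

TASK

Show the apprentice where the stepped pulley is put away: point straight down at the stepped pulley on the mat, fingertips a few centimetres above its middle, for two seconds, then in the same way at the empty bin, just above the middle of its opening, for two seconds. Then press the push button on the call box fully down to signal that you have shown it, and let it come up again. Touch nothing but the button, and do not dip down over the other parts or the other bins as if pointing at them.

Things in the scene. Friction and masses are not known exactly. Their poses are not given: they have to be found in the camera images.
- pulley: The stepped pulley: solid plain steel, three round tiers one on another like a cake, 72, 52 and 32 mm across and 12 mm high each, 36 mm high in all. Loose, one of three steel parts in a row on the mat (any place in the row). Origin: centre of its underside, z up.
- pulley_top (a point): Centre of the pulley's top face, 36 mm above its underside, 40 mm above the table; z up.
- spacer: Plain steel ring on the mat, 72 mm outside, 42 mm hole, 20 mm high. Not the one to show. Origin: centre of its underside.
- flange: Flat steel disc with six small dark holes, on the mat, 74 mm across, 10 mm high. Not the one to show. Origin: centre of its underside.
- mat: Black rubber mat fixed to the table, 120 (x) by 400 (y) by 4 mm high, under the three parts, which lie about 130 mm apart along its y. Origin: centre of its underside.
- bin_empty: The empty one of three alike blue plastic bins in a row (any place in the row): 125 deep (x) by 100 wide (y) by 70 mm high, open top, lower front lip towards the robot (34 mm), walls 3 mm. Fixed, on a 10 mm base. Origin: centre of its underside, 10 mm above the table.
- bin_empty_mouth (a point): Centre of the empty bin's open top, at the height of its rim, 70 mm above its underside and 80 mm above the table; z up.
- bin_bolts_mouth (a point): Centre of the open top, at rim height, of the like bin that holds steel bolts. Not the one to show.
- bin_bushes_mouth (a point): Centre of the open top, at rim height, of the like bin that holds brass bushes. Not the one to show.
- bin_bolts: The bin with steel bolts, same size and make as the empty one. Origin: centre of its underside.
- bin_bushes: The bin with brass bushes, same size and make as the empty one. Origin: centre of its underside.
- bin_rail: Blue base under the three bins, 150 (x) by 360 (y) mm, 10 mm thick, with a 70 mm high back edge on the far side; the bins stand 112 mm apart along its y. Fixed. Origin: centre of its underside.
- call_box: Grey call box to the robot's right, 100 (x) by 90 (y) by 45 mm high, fixed, with one round push button in a black housing on its top. Origin: centre of its underside.
- call_button_top (a point): Centre of the top face of the push button (grey, 36 mm across); it moves with the button. Pressed straight down.
- call_button (a joint): Travel of the push button in m: 0 is up, 0.006 is fully down. It springs back by itself; fully down takes about 5 N.
- socket: Loose; leave it alone. Steel wrench socket standing on the mat between the parts, 24 mm across, 30 mm high. Origin: centre of its underside.
- bolt: Loose; leave it alone. Dark bolt standing on its head on the mat between the parts, head 28 mm across, 41 mm high. Origin: centre of its underside.
- screwdriver: Loose; leave it alone. Screwdriver with a yellow handle, about 200 mm long, lying on the left side of the bench.
- wrench: Loose; leave it alone. Steel wrench, under 200 mm long, lying on the left side of the bench.
- jar: Loose; leave it alone. Glass jar, 64 mm across, 85 mm high. Origin: centre of its underside.
- oil: Loose; leave it alone. Black oil bottle, 76 mm across, 200 mm high, far left. Origin: centre of its underside.
- spray: Loose; leave it alone. Small spray can, 60 mm across, 120 mm high, far right. Origin: centre of its underside.

How it is judged (in metres and radians):
On the way, in this order (a step that is already met when the one before it is completed fails the run):
1. the tool point dwells just above the middle of the stepped pulley, pointing down (horizontal distance between the grasp point and pulley_top below 0.025 m and z of the grasp point in the frame of pulley_top between 0.005 and 0.085 m and angle between the grasp point's own z axis and vertical above 2.3 rad), for 1.7 s.
2. the tool point dwells just above the middle of the empty bin's opening, pointing down (horizontal distance between the grasp point and bin_empty_mouth below 0.03 m and z of the grasp point in the frame of bin_empty_mouth between -0.005 and 0.085 m and angle between the grasp point's own z axis and vertical above 2.3 rad), for 1.7 s.
3. the call button is pressed down (value of joint call_button above 0.0045 m), for 0.05 s.
At the end, for the whole second after the job is handed in: After the two 1.7 s dwells (tool point within 25 mm of the pulley's or 30 mm of the bin's middle, at most 85 mm above top or rim, pointing down within 47 degrees) and a 4.5 mm press, the button is up again (under 1.5 mm), all loose things within 8 mm of their start, the three parts at rest (value of joint call_button below 0.0015 m and distance of each of pulley, spacer, flange, socket, bolt, screwdriver, wrench, jar, oil, spray from where it was at the start of the episode below 0.008 m and linear speed of each of pulley, spacer, flange below 0.02 m/s); the robot touches nothing.
It fails at once if the robot touches one of the parts on the mat (contact force between any of the arm, the fingers and pulley above 0.3 N or contact force between any of the arm, the fingers and spacer above 0.3 N or contact force between any of the arm, the fingers and flange above 0.3 N).
It fails at once if the robot touches a bin or the bin base (contact force between any of the arm, the fingers and bin_empty above 0.3 N or contact force between any of the arm, the fingers and bin_bolts above 0.3 N or contact force between any of the arm, the fingers and bin_bushes above 0.3 N or contact force between any of the arm, the fingers and bin_rail above 0.3 N).
It fails at once if another thing on the bench is touched (contact force between any of the arm, the fingers and socket above 0.3 N or contact force between any of the arm, the fingers and bolt above 0.3 N or contact force between any of the arm, the fingers and screwdriver above 0.3 N or contact force between any of the arm, the fingers and wrench above 0.3 N or contact force between any of the arm, the fingers and jar above 0.3 N or contact force between any of the arm, the fingers and oil above 0.3 N or contact force between any of the arm, the fingers and spray above 0.3 N).
It fails at once if a part or another loose thing is shifted by more than 10 mm (distance of any of pulley, spacer, flange, socket, bolt, screwdriver, wrench, jar, oil, spray from where it was at the start of the episode above 0.01 m).
It fails at once if the tool point dips over a wrong part (within 25 mm of its middle, under 60 mm above its underside) or a wrong bin (within 30 mm, under 50 mm above its rim) ((horizontal distance between the grasp point and spacer below 0.025 m and z of the grasp point in the frame of spacer below 0.06 m) or (horizontal distance between the grasp point and flange below 0.025 m and z of the grasp point in the frame of flange below 0.06 m) or (horizontal distance between the grasp point and bin_bolts_mouth below 0.03 m and z of the grasp point in the frame of bin_bolts_mouth below 0.05 m) or (horizontal distance between the grasp point and bin_bushes_mouth below 0.03 m and z of the grasp point in the frame of bin_bushes_mouth below 0.05 m)).
It also fails if it takes over 54 s, if anything falls off the work surface, if the arm or the gripper's body presses on something with over 40 N, if the wrist force passes 120 N, or if a joint passes its speed limit or range.

ROBOT

A 6-joint arm with a two-finger parallel gripper is mounted at the origin on the work surface. World frame = base frame: x ahead of the robot, y to its left, z up, the work surface at z = 0. Lengths are in m, angles in degrees, forces in N, time in s.
With the tool pointing down it reaches from about 0.25 to 0.725 m from the base axis. Payload 9.7 kg.
Tool frame: the origin (TCP) lies between the finger pads, 19 mm behind the fingertips; this is the grasp point; z points along the fingers, y is the line along which they close (so a half turn about z gives the same grasp; the last joint's range is limited). The gripper opens to 85 mm and grips with 20 to 120 N. Pads are 22 mm wide; open, the fingers measure 114 mm over their backs; the gripper's body (76 mm by 85 mm) begins 54 mm behind the grasp point. The pads swing forward as they close: fully open they stand 13 mm farther back than shut.
Start: joints at [65.489, 4.979, 10.078, 95.1, 0, 90], TCP at [0.228, 0.5, 0.25] pointing down, gripper open.
Joint ranges: [-179.16, 179.16], [-48.56, 103.87], [-65.8, 70.77], [-126.05, 130.52], [-82.76, 87.17], [-180, 180]. Speed limits (degrees/s): [127.2, 127.2, 147.25, 180, 180, 180].

INTERFACE

Orientations are given as [roll, pitch, yaw] about the fixed x, y, z axes, in that order (R = Rz(yaw) Ry(pitch) Rx(roll)).
In Python, from workcell import readout, imaging, bot, spotter gives the robot as it stands.
- The arm moves only by the shell command python3 -m jog 'ROWS' [FORCE]. ROWS is JSON, a list of rows, each an object with "rotation": the turn, a rotation vector about the world's x, y, z in degrees, a list of three; "translation": the shift along the world's x, y, z in mm, a list of three; "grip": the finger opening in mm, from 0 to 85.4. In form: [{"rotation": [wx, wy, wz], "translation": [dx, dy, dz], "grip": grip}, ...]. A call has 1 to 20 rows; each row is the pose to reach, as a shift and turn from the pose commanded when the call began; what a row does not reach only later rows make up. A row lasts 1/10 s, in which the tool goes at most 50 mm and 8.59 degrees, less where a joint would pass 70% of its speed; a pose out of reach is approached as far as the arm can. A call with a gripper value outside its range is refused whole. The fingers move at their own pace and stop on an object; FORCE is the grip in N (left out, the last holds). Time passes only in rows, so rows that repeat a pose let the fingers close. It gives the time, the measured TCP pose, the force, the opening and the grip force at its end, in the units of the state.
- readout.get_obs(): the state, without advancing time (a new reading comes with each control period).
- imaging.camera(name): name is "side" or "top"; returns (picture, depth): 384x512x3 uint8, red, green, blue; 384x512 float32, m along the optical axis (not along the pixel's ray), 0 where there is no reading.
- imaging.camera_info(name): a dict with "vertical_fov" (degrees; the focal length in pixels is half the picture's height over the tangent of half this angle, whatever the lens; pixels are square), "cx", "cy" (the principal point, pixels), "k1" (the pictures are not rectified: a ray, as slopes to the right and down, at radius r is drawn at 1 + k1 r^2 times it, then the intrinsics apply), "extrinsics" (4x4, takes a point from camera to world coordinates). Camera axes: x right, y down, z forward; pixel columns grow to the right and rows downward; lengths in m; the calibration is good to about 2 mm. A picture is of the moment at which its call begins. camera_info takes no time and is no camera call.
- bot.job_done(): hands the job in; it is judged then, once.
Trained networks look in the newest picture that a camera, given by its name, has taken for a name from the list of things; names that differ only in an ending like _2 or _b are one class to them, and where a whole thing is asked for, a point or a joint stands for the part that bears it (a point fixed in the world has none). Each returns a list of dicts, best first, with "confidence" (0 to 1); they miss things now and then, are a little off and sometimes report something else, mostly with a low value. They report only what shows in the picture. A call takes as long as a camera call.
- spotter.spot_in(camera, target): "box" ([centre column, centre row, width, height] in pixels, round what is visible of it).
- spotter.mark_of(camera, target): "uv" ([column, row] in pixels: a listed point, or the origin of a listed thing).
The state is a dict: "time": time; "q": joint angles; "qd": joint speeds; "joint_efforts": joint torques, N m; "ee_pos": TCP position; "tcp_rot": TCP orientation; "wrist_force": force on the tool from outside, world axes, zero at the start; "torque": the same for the moment, N m; "opening": finger opening in m; "grasp_force": force on a finger pad.
Only numpy, scipy, OpenCV 4.12 (cv2) and the standard library are available. Lean on these libraries where they do the work, as an engineer would, in place of code of your own. Each camera call takes 0.05 s, during which the arm holds its last target. There are 200 camera calls.

## Working session

There is one attempt and no reset: what is moved stays moved. The work goes in short steps, Python scripts to look and compute and a shell command to move; the robot and the scene stay as the last step left them, time stands still between calls to the robot, and variables do not carry over. Pictures are saved under pics/ and viewed, at most 10 in all, crops included, and the job is handed in when it is done.

```bash
mkdir -p pics; cat > h.py <<'E'
import numpy as np, cv2
from workcell import readout, imaging, bot, spotter
def ray(name,uv):
    i=imaging.camera_info(name); f=192/np.tan(np.radians(i["vertical_fov"]/2))
    d=np.array([(uv[0]-i["cx"])/f,(uv[1]-i["cy"])/f]); s=d.copy()
    for _ in range(30): s=d/(1+i["k1"]*(s@s))
    E=np.array(i["extrinsics"]); return E[:3,3],E[:3,:3]@np.array([s[0],s[1],1]),
def at_z(name,uv,z):
    o,r=ray(name,uv); return o+r*(z-o[2])/r[2]
def at_d(name,uv,d):
    o,r=ray(name,uv); return o+r*d
E
python3 - <<'E'
from h import *
np.set_printoptions(precision=3,suppress=True)
for c in("top","side"):
    p,d=imaging.camera(c); cv2.imwrite(f"pics/{c}1.png",p[:,:,::-1])
    for n,z in [("pulley_top",.04),("bin_empty_mouth",.08),("bin_bolts_mouth",.08),("bin_bushes_mouth",.08),("call_button_top",.06),("spacer",.004),("flange",.004),("jar",0),("oil",0),("spray",0)]:
        for m in spotter.mark_of(c,n)[:2]:
            u=m["uv"]; dd=d[int(np.clip(u[1],0,383)),int(np.clip(u[0],0,511))]
            print(c,n,np.round(u),round(m["confidence"],2),at_z(c,u,z),at_d(c,u,dd))
print(readout.get_obs())
E
```

```text
top pulley_top [194. 218.] 0.92 [0.465 0.168 0.04 ] [0.465 0.168 0.037]
top bin_empty_mouth [282. 147.] 0.72 [ 0.649 -0.068  0.08 ] [ 0.663 -0.072  0.016]
top bin_bolts_mouth [241. 149.] 0.66 [0.645 0.041 0.08 ] [0.654 0.041 0.04 ]
top bin_bolts_mouth [270. 220.] 0.59 [ 0.456 -0.034  0.08 ] [ 0.459 -0.036  0.045]
top bin_bushes_mouth [321. 150.] 0.59 [ 0.641 -0.172  0.08 ] [ 0.649 -0.178  0.043]
top bin_bushes_mouth [249. 221.] 0.55 [0.453 0.02  0.08 ] [0.458 0.02  0.002]
top call_button_top [397. 203.] 0.62 [ 0.5   -0.379  0.06 ] [ 0.499 -0.377  0.066]
top spacer [246. 221.] 0.75 [0.459 0.029 0.004] [0.459 0.029 0.002]
top flange [291. 220.] 0.98 [ 0.46  -0.096  0.004] [ 0.459 -0.095  0.017]
top flange [193. 219.] 0.44 [0.465 0.176 0.004] [0.462 0.172 0.039]
top jar [148. 150.] 0.94 [0.662 0.306 0.   ] [0.644 0.289 0.08 ]
top oil [109. 154.] 0.95 [0.649 0.42  0.   ] [0.63  0.392 0.093]
top spray [393. 146.] 0.98 [ 0.67  -0.395  0.   ] [ 0.654 -0.371  0.074]
top spray [196. 220.] 0.72 [0.461 0.168 0.   ] [0.458 0.163 0.042]
side pulley_top [186. 190.] 0.72 [0.455 0.17  0.04 ] [0.455 
[... 739 characters left out ...]
 [0.465 0.334 0.   ] [0.464 0.331 0.004]
side oil [178. 123.] 0.83 [0.648 0.432 0.   ] [0.626 0.4   0.033]
side spray [414. 271.] 0.72 [ 0.677 -0.403  0.   ] [ 0.638 -0.401  0.055]
side spray [183. 188.] 0.29 [0.473 0.21  0.   ] [0.455 0.181 0.04 ]
{'time': 1.1, 'q': array([65.49 ,  4.978, 10.079, 95.101, -0.   , 90.001]), 'qd': array([-0.041,  0.085, -0.015, -0.108, -0.093,  0.097]), 'joint_efforts': array([  0.002, -52.011,  46.487,   0.002,   0.   ,   0.   ]), 'ee_pos': array([0.228, 0.5  , 0.25 ]), 'tcp_rot': array([-180.   ,    0.   ,  155.488]), 'wrist_force': array([ 1.134, -0.778,  0.585]), 'torque': array([-0.032,  0.024,  0.06 ]), 'grasp_force': 0.0, 'opening': 0.08513624510394599}
```

View pics/top1.png

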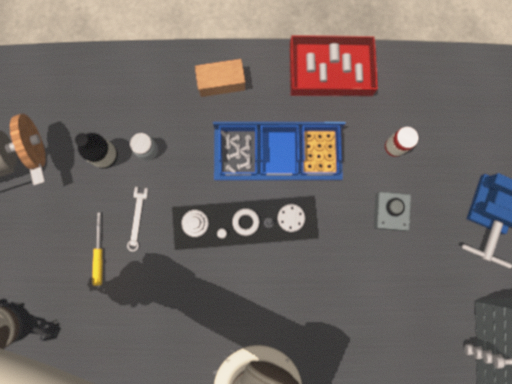

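View pics/side1.png

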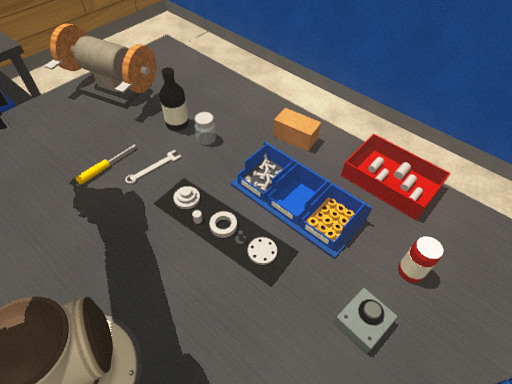

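```bash
python3 - <<'E'
from h import *
np.set_printoptions(precision=3,suppress=True)
for c,rects in(("top",[(180,205,208,232),(385,190,410,216),(265,125,300,170)]),("side",[(170,175,202,205),(355,290,395,322)])):
    p,d=imaging.camera(c)
    for (a,b,e,f) in rects:
        P=np.array([at_d(c,(u,v),d[v,u]) for v in range(b,f) for u in range(a,e) if d[v,u]>0])
        for lo,hi in [(.034,.046),(.055,.075),(.075,.09)]:
            Q=P[(P[:,2]>lo)&(P[:,2]<hi)]
            if len(Q)>8: print(c,a,lo,len(Q),Q.mean(0),np.percentile(Q,2,0),np.percentile(Q,98,0))
E
```

```text
top 180 0.034 108 [0.454 0.17  0.04 ] [0.44  0.155 0.035] [0.467 0.185 0.045]
top 385 0.034 207 [ 0.506 -0.391  0.044] [ 0.469 -0.419  0.039] [ 0.532 -0.35   0.046]
top 385 0.055 237 [ 0.492 -0.373  0.063] [ 0.47  -0.397  0.055] [ 0.514 -0.353  0.071]
top 265 0.034 51 [ 0.677 -0.082  0.041] [ 0.598 -0.111  0.036] [ 0.708 -0.028  0.046]
top 265 0.055 112 [ 0.698 -0.077  0.065] [ 0.62  -0.112  0.055] [ 0.717 -0.025  0.075]
top 265 0.075 85 [ 0.684 -0.091  0.079] [ 0.622 -0.112  0.075] [ 0.708 -0.028  0.084]
side 170 0.034 102 [0.451 0.168 0.039] [0.438 0.154 0.035] [0.467 0.183 0.043]
side 355 0.034 272 [ 0.508 -0.375  0.045] [ 0.459 -0.418  0.042] [ 0.53  -0.332  0.046]
side 355 0.055 462 [ 0.488 -0.374  0.063] [ 0.467 -0.398  0.056] [ 0.513 -0.351  0.07 ]
```

The top view shows the pulley on the left of the mat at pixel (195,222), the ring at (246,221), the flange at (291,218), the empty bin in the middle at (281,150), with bolts to its left and bushes to its right, and the button at (397,207). The side view agrees. From the depth data, the pulley is at (0.454, 0.169), the bin at about (0.65, -0.067) and the button at (0.491, -0.374).

```bash
python3 -m jog '[{"rotation":[0,0,0],"translation":[19,-28,0],"grip":0},{"rotation":[0,0,0],"translation":[38,-55,0],"grip":0},{"rotation":[0,0,0],"translation":[57,-83,0],"grip":0},{"rotation":[0,0,0],"translation":[76,-110,0],"grip":0},{"rotation":[0,0,0],"translation":[95,-138,0],"grip":0},{"rotation":[0,0,0],"translation":[113,-166,0],"grip":0},{"rotation":[0,0,0],"translation":[132,-193,0],"grip":0},{"rotation":[0,0,0],"translation":[151,-221,0],"grip":0},{"rotation":[0,0,0],"translation":[170,-248,0],"grip":0},{"rotation":[0,0,0],"translation":[189,-276,0],"grip":0},{"rotation":[0,0,0],"translation":[208,-304,0],"grip":0},{"rotation":[0,0,0],"translation":[226,-331,0],"grip":0},{"rotation":[0,0,0],"translation":[226,-331,0],"grip":0},{"rotation":[0,0,0],"translation":[226,-331,0],"grip":0}]'
python3 - <<'E'
from h import *
p,d=imaging.camera("side")
print([np.round(at_d("side",(u,v),d[v,u]),3) for u,v in [(367,305),(371,308),(375,312),(371,304)]])
p,d=imaging.camera("top")
print([np.round(at_d("top",(u,v),d[v,u]),3) for u,v in [(397,206),(395,205),(400,207),(397,203)]])
E
```

```text
time: 2.6
ee_pos: [0.4543, 0.169, 0.2499]
tcp_rot: [180.0, -0.0, 155.4]
wrist_force: [0.5, 0.0, -0.2]
opening: 0.0002
grasp_force: 0.0
[array([ 0.489, -0.362,  0.069]), array([ 0.491, -0.371,  0.066]), array([ 0.488, -0.382,  0.068]), array([ 0.498, -0.367,  0.067])]
[array([ 0.492, -0.377,  0.066]), array([ 0.494, -0.371,  0.067]), array([ 0.489, -0.384,  0.068]), array([ 0.5  , -0.377,  0.067])]
```

Button top is at about z 0.067. Next, the descent over the pulley to TCP z 0.085.

```bash
python3 -m jog '[{"rotation":[0,0,0],"translation":[0,0,-35],"grip":0},{"rotation":[0,0,0],"translation":[0,0,-70],"grip":0},{"rotation":[0,0,0],"translation":[0,0,-105],"grip":0},{"rotation":[0,0,0],"translation":[0,0,-135],"grip":0},{"rotation":[0,0,0],"translation":[0,0,-155],"grip":0},{"rotation":[0,0,0],"translation":[0,0,-165],"grip":0}]'
python3 - <<'E'
from h import *
p,d=imaging.camera("side"); cv2.imwrite("pics/s2.png",cv2.resize(p[140:300,120:360,::-1],None,fx=2.5,fy=2.5))
E
```

```text
time: 3.3
ee_pos: [0.4528, 0.17, 0.0831]
tcp_rot: [-179.9, -0.1, 155.6]
wrist_force: [-0.6, -0.1, 0.8]
opening: 0.0001
grasp_force: 0.0
```

View pics/s2.png

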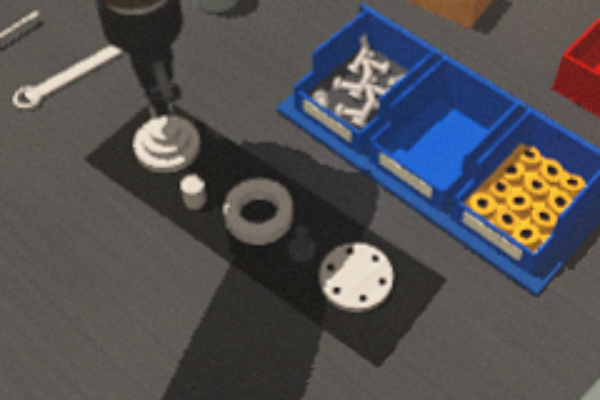

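The shut fingertips (crop pixel 165,110) hang just above the pulley's top tier and touch nothing. I'll hold here, then rise and cross to the bin.

```bash
python3 -m jog '[{"rotation":[0,0,0],"translation":[0,0,0],"grip":0},{"rotation":[0,0,0],"translation":[0,0,0],"grip":0},{"rotation":[0,0,0],"translation":[0,0,0],"grip":0},{"rotation":[0,0,0],"translation":[0,0,0],"grip":0},{"rotation":[0,0,0],"translation":[0,0,0],"grip":0},{"rotation":[0,0,0],"translation":[0,0,0],"grip":0},{"rotation":[0,0,0],"translation":[0,0,0],"grip":0},{"rotation":[0,0,0],"translation":[0,0,0],"grip":0},{"rotation":[0,0,0],"translation":[0,0,0],"grip":0},{"rotation":[0,0,0],"translation":[0,0,0],"grip":0},{"rotation":[0,0,0],"translation":[0,0,0],"grip":0},{"rotation":[0,0,0],"translation":[0,0,0],"grip":0},{"rotation":[0,0,0],"translation":[0,0,0],"grip":0},{"rotation":[0,0,0],"translation":[0,0,0],"grip":0},{"rotation":[0,0,0],"translation":[0,0,0],"grip":0},{"rotation":[0,0,0],"translation":[0,0,0],"grip":0},{"rotation":[0,0,0],"translation":[0,0,0],"grip":0},{"rotation":[0,0,0],"translation":[0,0,0],"grip":0},{"rotation":[0,0,0],"translation":[0,0,0],"grip":0},{"rotation":[0,0,0],"translation":[0,0,0],"grip":0}]'
python3 -m jog '[{"rotation":[0,0,0],"translation":[0,0,0],"grip":0},{"rotation":[0,0,0],"translation":[0,0,0],"grip":0},{"rotation":[0,0,0],"translation":[0,0,20],"grip":0},{"rotation":[0,0,0],"translation":[0,0,50],"grip":0},{"rotation":[0,0,0],"translation":[0,0,85],"grip":0},{"rotation":[0,0,0],"translation":[0,0,120],"grip":0},{"rotation":[0,0,0],"translation":[0,0,145],"grip":0},{"rotation":[0,0,0],"translation":[20,-24,155],"grip":0},{"rotation":[0,0,0],"translation":[42,-50,155],"grip":0},{"rotation":[0,0,0],"translation":[64,-77,155],"grip":0},{"rotation":[0,0,0],"translation":[86,-104,155],"grip":0},{"rotation":[0,0,0],"translation":[108,-130,155],"grip":0},{"rotation":[0,0,0],"translation":[130,-157,155],"grip":0},{"rotation":[0,0,0],"translation":[152,-183,155],"grip":0},{"rotation":[0,0,0],"translation":[172,-207,155],"grip":0},{"rotation":[0,0,0],"translation":[188,-226,155],"grip":0},{"rotation":[0,0,0],"translation":[196,-236,155],"grip":0},{"rotation":[0,0,0],"translation":[196,-236,155],"grip":0},{"rotation":[0,0,0],"translation":[196,-236,155],"grip":0}]'
```

```text
time: 5.35
ee_pos: [0.4542, 0.1694, 0.085]
tcp_rot: [-180.0, 0.0, 155.5]
wrist_force: [0.5, -0.3, 1.1]
opening: -0.0002
grasp_force: 0.0
time: 7.25
ee_pos: [0.65, -0.0664, 0.2397]
tcp_rot: [-180.0, -0.0, 155.5]
wrist_force: [-0.4, 0.3, -0.2]
opening: -0.0002
grasp_force: 0.0
```

```bash
python3 -m jog '[{"rotation":[0,0,0],"translation":[0,0,-30],"grip":0},{"rotation":[0,0,0],"translation":[0,0,-60],"grip":0},{"rotation":[0,0,0],"translation":[0,0,-90],"grip":0},{"rotation":[0,0,0],"translation":[0,0,-110],"grip":0},{"rotation":[0,0,0],"translation":[0,0,-120],"grip":0},{"rotation":[0,0,0],"translation":[0,0,-120],"grip":0}]'
python3 - <<'E'
from h import *
p,d=imaging.camera("side"); q=imaging.camera("top")[0]
cv2.imwrite("pics/b3.png",cv2.resize(np.hstack([p[110:270,210:370],q[80:240,200:360]])[:,:,::-1],None,fx=2.4,fy=2.4))
E
```

```text
time: 7.85
ee_pos: [0.6493, -0.0658, 0.1191]
tcp_rot: [-180.0, -0.1, 155.5]
wrist_force: [-0.1, 0.5, 1.6]
opening: 0.0004
grasp_force: 0.0
```

View pics/b3.png

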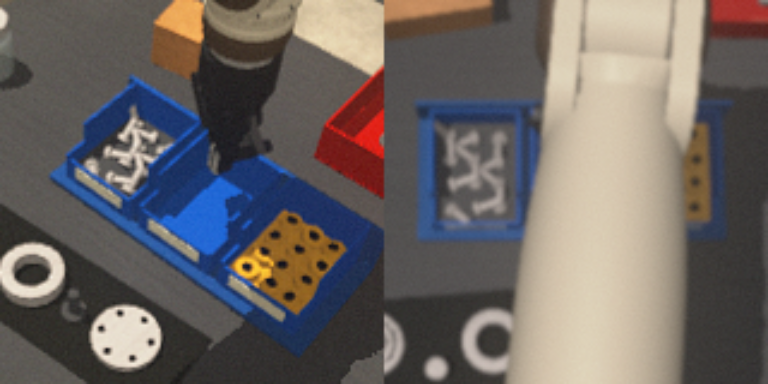

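The fingertips at crop pixel (220,165) sit over the middle of the empty bin, matching the mouth mark at (211,168). I'll hold, rise, and cross to above the button.

```bash
python3 -m jog '[{"rotation":[0,0,0],"translation":[0,0,0],"grip":0},{"rotation":[0,0,0],"translation":[0,0,0],"grip":0},{"rotation":[0,0,0],"translation":[0,0,0],"grip":0},{"rotation":[0,0,0],"translation":[0,0,0],"grip":0},{"rotation":[0,0,0],"translation":[0,0,0],"grip":0},{"rotation":[0,0,0],"translation":[0,0,0],"grip":0},{"rotation":[0,0,0],"translation":[0,0,0],"grip":0},{"rotation":[0,0,0],"translation":[0,0,0],"grip":0},{"rotation":[0,0,0],"translation":[0,0,0],"grip":0},{"rotation":[0,0,0],"translation":[0,0,0],"grip":0},{"rotation":[0,0,0],"translation":[0,0,0],"grip":0},{"rotation":[0,0,0],"translation":[0,0,0],"grip":0},{"rotation":[0,0,0],"translation":[0,0,0],"grip":0},{"rotation":[0,0,0],"translation":[0,0,0],"grip":0},{"rotation":[0,0,0],"translation":[0,0,0],"grip":0},{"rotation":[0,0,0],"translation":[0,0,0],"grip":0},{"rotation":[0,0,0],"translation":[0,0,0],"grip":0},{"rotation":[0,0,0],"translation":[0,0,0],"grip":0},{"rotation":[0,0,0],"translation":[0,0,0],"grip":0},{"rotation":[0,0,0],"translation":[0,0,0],"grip":0}]'
python3 -m jog '[{"rotation":[0,0,0],"translation":[0,0,0],"grip":0},{"rotation":[0,0,0],"translation":[0,0,0],"grip":0},{"rotation":[0,0,0],"translation":[0,0,30],"grip":0},{"rotation":[0,0,0],"translation":[0,0,60],"grip":0},{"rotation":[0,0,0],"translation":[0,0,90],"grip":0},{"rotation":[0,0,0],"translation":[0,0,120],"grip":0},{"rotation":[0,0,0],"translation":[-13,-25,120],"grip":0},{"rotation":[0,0,0],"translation":[-29,-56,120],"grip":0},{"rotation":[0,0,0],"translation":[-45,-87,120],"grip":0},{"rotation":[0,0,0],"translation":[-61,-118,120],"grip":0},{"rotation":[0,0,0],"translation":[-77,-149,120],"grip":0},{"rotation":[0,0,0],"translation":[-93,-180,120],"grip":0},{"rotation":[0,0,0],"translation":[-109,-211,120],"grip":0},{"rotation":[0,0,0],"translation":[-125,-242,120],"grip":0},{"rotation":[0,0,0],"translation":[-139,-270,120],"grip":0},{"rotation":[0,0,0],"translation":[-151,-293,120],"grip":0},{"rotation":[0,0,0],"translation":[-158,-308,120],"grip":0},{"rotation":[0,0,0],"translation":[-158,-308,120],"grip":0},{"rotation":[0,0,0],"translation":[-158,-308,120],"grip":0}]'
python3 -m jog '[{"rotation":[0,0,0],"translation":[0,0,-30],"grip":0},{"rotation":[0,0,0],"translation":[0,0,-60],"grip":0},{"rotation":[0,0,0],"translation":[0,0,-90],"grip":0},{"rotation":[0,0,0],"translation":[0,0,-115],"grip":0},{"rotation":[0,0,0],"translation":[0,0,-130],"grip":0},{"rotation":[0,0,0],"translation":[0,0,-140],"grip":0},{"rotation":[0,0,0],"translation":[0,0,-140],"grip":0}]'
python3 - <<'E'
from h import *
p,d=imaging.camera("side")
cv2.imwrite("pics/c4.png",cv2.resize(p[220:370,300:460,::-1],None,fx=3,fy=3))
E
```

```text
time: 9.95
ee_pos: [0.6502, -0.0666, 0.12]
tcp_rot: [-180.0, -0.0, 155.5]
wrist_force: [-0.1, 0.4, 0.4]
opening: -0.0001
grasp_force: 0.0
time: 11.85
ee_pos: [0.4924, -0.3743, 0.2399]
tcp_rot: [180.0, -0.0, 155.5]
wrist_force: [-0.5, -0.3, 0.2]
opening: 0.0002
grasp_force: 0.0
time: 12.55
ee_pos: [0.4922, -0.3739, 0.0992]
tcp_rot: [180.0, -0.1, 155.5]
wrist_force: [-0.4, -0.7, 0.1]
opening: 0.0001
grasp_force: 0.0
```

View pics/c4.png

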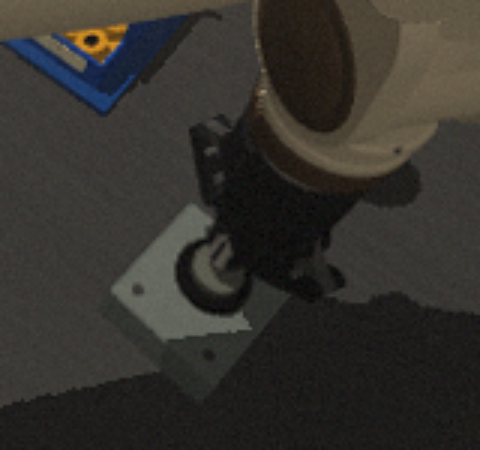

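The fingertips hang just above the grey button (crop pixel 220,260). I'll press in small steps and watch the force.

```bash
python3 -m jog '[{"rotation":[0,0,0],"translation":[0,0,-5],"grip":0},{"rotation":[0,0,0],"translation":[0,0,-9],"grip":0},{"rotation":[0,0,0],"translation":[0,0,-12],"grip":0},{"rotation":[0,0,0],"translation":[0,0,-14],"grip":0},{"rotation":[0,0,0],"translation":[0,0,-15],"grip":0},{"rotation":[0,0,0],"translation":[0,0,-15],"grip":0},{"rotation":[0,0,0],"translation":[0,0,-15],"grip":0}]'
python3 -m jog '[{"rotation":[0,0,0],"translation":[0,0,-1],"grip":0},{"rotation":[0,0,0],"translation":[0,0,-2],"grip":0},{"rotation":[0,0,0],"translation":[0,0,-2],"grip":0},{"rotation":[0,0,0],"translation":[0,0,-2],"grip":0}]'
```

```text
time: 13.3
ee_pos: [0.4922, -0.3746, 0.0853]
tcp_rot: [-180.0, 0.0, 155.5]
wrist_force: [-0.6, 0.1, 2.7]
opening: -0.0003
grasp_force: 0.8
time: 13.7
ee_pos: [0.4922, -0.3746, 0.0831]
tcp_rot: [-180.0, 0.0, 155.5]
wrist_force: [-1.6, 0.1, 3.2]
opening: -0.0002
grasp_force: 1.4
```

```bash
python3 -m jog '[{"rotation":[0,0,0],"translation":[0,0,-1],"grip":0},{"rotation":[0,0,0],"translation":[0,0,-2],"grip":0},{"rotation":[0,0,0],"translation":[0,0,-2],"grip":0},{"rotation":[0,0,0],"translation":[0,0,-2],"grip":0}]'
python3 -m jog '[{"rotation":[0,0,0],"translation":[0,0,-1],"grip":0},{"rotation":[0,0,0],"translation":[0,0,-1],"grip":0},{"rotation":[0,0,0],"translation":[0,0,-1],"grip":0}]'
```

```text
time: 14.1
ee_pos: [0.4922, -0.3746, 0.0811]
tcp_rot: [-180.0, 0.0, 155.5]
wrist_force: [-3.1, 0.7, 3.8]
opening: -0.0002
grasp_force: 2.0
time: 14.4
ee_pos: [0.4922, -0.3746, 0.0801]
tcp_rot: [-180.0, 0.0, 155.5]
wrist_force: [-2.1, -0.7, 3.9]
opening: 0.0
grasp_force: 2.3
```

```bash
python3 -m jog '[{"rotation":[0,0,0],"translation":[0,0,-1],"grip":0},{"rotation":[0,0,0],"translation":[0,0,-1],"grip":0},{"rotation":[0,0,0],"translation":[0,0,-1],"grip":0}]'
python3 -m jog '[{"rotation":[0,0,0],"translation":[0,0,-1],"grip":0},{"rotation":[0,0,0],"translation":[0,0,-1],"grip":0},{"rotation":[0,0,0],"translation":[0,0,-1],"grip":0}]'
```

```text
time: 14.7
ee_pos: [0.4922, -0.3746, 0.0797]
tcp_rot: [-180.0, 0.0, 155.5]
wrist_force: [-2.9, 0.1, 8.8]
opening: 0.0001
grasp_force: 4.6
time: 15.0
ee_pos: [0.4923, -0.3747, 0.0796]
tcp_rot: [-180.0, 0.1, 155.5]
wrist_force: [-4.4, 2.5, 14.5]
opening: -0.0003
grasp_force: 7.5
```

The force jumped to 14.5 N and the tool stopped moving, so the button is fully down. Now I'll retreat.

```bash
python3 -m jog '[{"rotation":[0,0,0],"translation":[0,0,5],"grip":0},{"rotation":[0,0,0],"translation":[0,0,15],"grip":0},{"rotation":[0,0,0],"translation":[0,0,40],"grip":0},{"rotation":[0,0,0],"translation":[0,0,75],"grip":0},{"rotation":[0,0,0],"translation":[0,0,110],"grip":0},{"rotation":[0,0,0],"translation":[0,0,140],"grip":0},{"rotation":[0,0,0],"translation":[0,0,160],"grip":0},{"rotation":[0,0,0],"translation":[0,0,160],"grip":0},{"rotation":[0,0,0],"translation":[0,0,160],"grip":0},{"rotation":[0,0,0],"translation":[0,0,160],"grip":0}]'
python3 - <<'E'
from h import *
p,d=imaging.camera("side")
print([np.round(at_d("side",(u,v),d[v,u]),3)[2] for u,v in [(367,305),(371,308),(375,312),(371,304)]])
cv2.imwrite("pics/e5.png",p[:,:,::-1])
E
```

```text
time: 16.0
ee_pos: [0.492, -0.3743, 0.2365]
tcp_rot: [180.0, -0.1, 155.5]
wrist_force: [-0.3, -0.1, -0.7]
opening: -0.0002
grasp_force: 0.0
[np.float64(0.068), np.float64(0.068), np.float64(0.068), np.float64(0.071)]
```

View pics/e5.png

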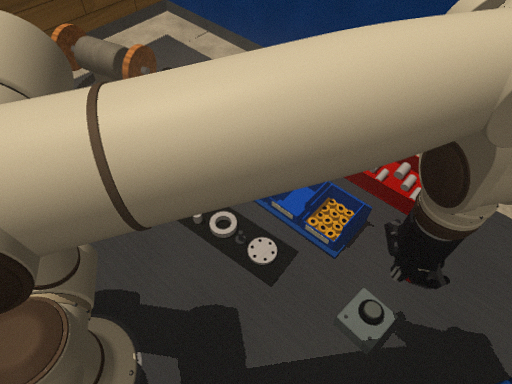

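The button at (371,310) is up again at z 0.068, the gripper is well clear of it, and the visible parts are where they were.

```bash
python3 -c "from workcell import bot; print(bot.job_done())"
```

```text
the job is handed in; nothing more can be done
None
```

I pointed at the stepped pulley and then the empty bin for two seconds each, pressed the call button fully down and let it come back up, and handed the job in at about 16 s; the verdict was not shown.

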